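# Stow the backing plate and snap its cap down

## Robot

A 7-joint arm with a two-finger parallel gripper is mounted at the origin on the work surface. World frame = base frame: x ahead of the robot, y to its left, z up, the work surface at z = 0. Lengths are in m, angles in degrees, forces in N, time in s.
With the tool pointing down it reaches from about 0.425 to 0.875 m from the base axis. Payload 4.7 kg.
Tool frame: the origin (TCP) lies at the very end of the fingers, on their centre line; the grasp point (between the pads) lies env.grip_point_offset behind it (env.grip_point_offset is the distance from the TCP to the grasp point, in m); z points along the fingers, y is the direction in which the jaws open and shut (so a half turn about z gives the same grasp; the last joint's range is limited). The gripper opens to 87 mm and grips with 3 to 60 N. Pads are 19 mm wide; open, the fingers measure 117 mm over their backs; the gripper's body (75 mm by 190 mm) begins 51 mm behind the grasp point.
Start: joints at [67.099, 18.392, -4.016, 83.108, 1.295, 78.541, -3.26], TCP at [0.261, -0.595, 0.223] pointing down, gripper open.
Joint ranges: [-163.93, 163.93], [-17.29, 119.83], [-79.2, 71.16], [3.27, 140.29], [-89.18, 269.18], [5.43, 117.66], [-154.24, 154.24]. Speed limits (degrees/s): [147.25, 147.25, 180, 180, 180, 180, 180].

## Interface

Orientations are given as [roll, pitch, yaw] about the fixed x, y, z axes, in that order (R = Rz(yaw) Ry(pitch) Rx(roll)).
In Python, from cell import env gives the robot as it stands.
- The arm moves only by the tool send_rows, never from a script. Its argument "plan" is a list of rows, each a list of 7 numbers: the finger opening in mm, from 0 to 87, then the shift along the tool's x, y, z in mm, then the turn, a rotation vector about the tool's x, y, z in rad. A call has 1 to 12 rows; each row shifts and turns the commanded pose from where the row before left it, along the tool's axes as they then stand; what a row does not reach is not made up. A row lasts 1/10 s, in which the tool goes at most 50 mm and 8.59 degrees, less where a joint would pass 70% of its speed; a pose out of reach is approached as far as the arm can. A call is refused whole if a number of a shift passes 50 or a number of a turn 0.15, either way. A call with a gripper value outside its range is refused whole. The fingers move at their own pace and stop on an object; "grip_force" is the grip in N (left out, the last holds). Time passes only in rows, so rows that do not move let the fingers close. It gives the time, the measured TCP pose, the force and the opening at its end, in the units of the state.
- env.get_obs(): the state, without advancing time (a new reading comes with each control period).
- env.read_camera(name): name is "scene" or "top" or "wrist"; returns the picture (480x640x3 uint8, red, green, blue); there is no depth.
- env.get_calibration(name): a dict with "fx", "fy", "cx", "cy" (pixels), "extrinsics" (4x4, takes a point from camera to world coordinates). Camera axes: x right, y down, z forward; pixel columns grow to the right and rows downward; lengths in m; the calibration is good to about 2 mm. A picture is of the moment at which its call begins: read the wrist's pose just before it. get_calibration takes no time and is no camera call; for the wrist camera it gives the pose at the moment of the call.
- env.sign_off(): hands the job in, once; it reports no verdict.
Trained networks look in the newest picture that a camera, given by its name, has taken for a name from the list of things; names that differ only in an ending like _2 or _b are one class to them, and where a whole thing is asked for, a point or a joint stands for the part that bears it (a point fixed in the world has none). Each returns a list of dicts, best first, with "confidence" (0 to 1); they miss things now and then, are a little off and sometimes report something else, mostly with a low value. They report only what shows in the picture. A call takes as long as a camera call. They do not tell look-alikes from the thing itself.
- env.regions_of(camera, query): "region" (480x640 bool, what is visible of it) and "rect" ([left, top, right, bottom] in pixels, round what is visible of it).
The state is a dict: "time_s": time; "qpos": joint angles; "joint_velocities": joint speeds; "effort": joint torques, N m; "tool_pos": TCP position; "tool_rot": TCP orientation; "force": force on the tool from outside, world axes, zero at the start; "wrist_torque": the same for the moment, N m; "grip_width": finger opening in m.
Only numpy, scipy, OpenCV 4.12 (cv2) and the standard library are available. Lean on these libraries where they do the work, as an engineer would, in place of code of your own. Each camera call takes 0.05 s, during which the arm holds its last target. There are 200 camera calls.

## Task

Put the oblong aluminium backing plate back into its own storage dock, the one with the oblong pocket, so that it lies flat on the pocket floor with the dock's stud standing up through its hole. Then push the loose white snap cap down over that stud until it clicks and sits flat on the plate, and keep pressing: your program finishes while the gripper is still pushing firmly down on the cap. Leave the mug and the brush where they are.

Things in the scene. Friction and masses are not known exactly. Their poses are not given: they have to be found in the camera images.
- plate: loose oblong aluminium backing plate, 86 mm (its x) by 52 mm (its y) by 14 mm thick, 110 g, with a 32 mm round hole through its middle; lies flat on the shelf. Origin: centre of its underside (on the hole's axis); z up. Turned by half a turn about z it is the same.
- cap: loose white plastic snap cap, round, 48 mm tall, 35 g, standing mouth down on the shelf: a skirt 44 mm in diameter from 0 to 28 mm height, above it a knob 22 mm in diameter from 28 to 48 mm, so there is a flat 11 mm wide shoulder at 28 mm round the knob. Its mouth (underside) is a lip with a 21 mm bore, 3 mm high, then a wider cavity 21 mm deep. Origin: centre of its underside; z up along its axis.
- dock_long: the plate's own dock: grey plastic base 134 mm (its x) by 80 mm (y), 12 mm thick, screwed to the shelf, with an oblong pocket and a stud in its centre. Black label with a white oblong at its +x end (x = 55 to 79 mm). Origin: underside, on the stud's axis; x along the pocket, z up. A plate turned by half a turn fits as well.
- pocket_floor (a point): centre of the oblong pocket's floor, 12 mm above the shelf, on the stud's axis. Pocket 90 mm (x) by 56 mm (y), 2 mm to spare on each side of the plate; its walls rise 6 mm above this floor. The long sides' walls (6 mm thick) are open in the middle, from x = -23 to +23 mm, to let fingers down. Axes as the dock's.
- stud_top (a point): tip of the stud, 48 mm above the shelf: a post 17 mm in diameter with a cone-shaped end (cone from 42 to 48 mm height, 8 mm wide at the tip); at 34 mm height four sprung steel balls stick out to 25 mm diameter.
- cap_seat (a point): on the stud's axis, 26 mm above the shelf: top of the stored plate, where the cap's underside rests when clicked home. Pressed down, the cap meets the balls with its underside 39 mm above the shelf and needs about 8 to 14 N at 38 to 36 mm; by 34 mm the force has dropped (click), from 30 mm the balls draw it down a little, and at 26 mm it stops hard.
- dock_round: like the plate's dock, but with an empty round pocket 68 mm in diameter (wall 78 mm outside, rim 18 mm high) and a white disc on the label: not for this plate. Stud 48 mm high. Fixed. Origin: underside, on the stud's axis.
- dock_square: like the plate's dock, but already holding a square 60 mm plate with its own cap clicked on (fixed, top of the cap 74 mm above the shelf), white square on the label: shows what a finished dock looks like. Origin: underside, on the stud's axis.
- mug: white ceramic mug, 80 mm in diameter, 85 mm high, to be left alone. Origin: centre of its underside.
- brush: purple hard silicone brush, 150 mm long, 42 mm wide, 34 mm high, to be left alone. Origin: below its middle; x along it.
Not all that is in view belongs to the job. There is more than one size of the cap; the one meant has the size given above. Leave any yellow look-alike of the dock_long alone.

How it is judged (in metres and radians):
On the way, in this order (a step that is already met when the one before it is completed fails the run):
1. the oblong plate lies in its own dock's pocket, on the floor, the stud through its hole (horizontal distance between plate and dock_long below 0.005 m and z of plate in the frame of dock_long between 0.01 and 0.0145 m and angle between the x axis of plate and the x axis of dock_long, either way round below 0.12 rad), for 0.2 s.
2. the cap has clicked over the stud and sits on the plate (horizontal distance between cap and dock_long below 0.004 m and z of cap in the frame of dock_long below 0.0285 m and angle between cap's own z axis and vertical below 0.1 rad), for 0.1 s.
At the end, for the whole second after the job is handed in: Plate on the oblong pocket's floor (5 mm from the stud axis, 2.5 mm in height, 0.12 rad), cap clicked home on that stud (4 mm from the axis, within 2.5 mm of the plate's top, tilt under 0.1 rad), and the gripper still pressing the cap on the plate with over 4 N through the last second (all of step 2 and horizontal distance between plate and dock_long below 0.005 m and z of plate in the frame of dock_long below 0.0145 m and angle between the x axis of plate and the x axis of dock_long, either way round below 0.12 rad and contact force between cap and plate above 4 N and contact force between any of the fingers, the arm and cap above 3 N); the arm keeps its last pose, push and grip.
It fails at once if the mug or the brush was moved by more than 40 mm (distance of any of mug, brush from where it was at the start of the episode above 0.04 m).
It also fails if it takes over 64 s, if anything falls off the work surface, if the arm or the gripper's body presses on something with over 40 N, if the wrist force passes 120 N, or if a joint passes its speed limit or range.

## Working session

There is one attempt and no reset: what is moved stays moved. The work goes in short steps, Python scripts to look and compute and a tool call to move; the robot and the scene stay as the last step left them, time stands still between calls to the robot, and variables do not carry over. Pictures are saved under pics/ and viewed, about 8 in all and at most 12, crops included, and the job is handed in when it is done.

Besides the shell and the picture viewer there is one more tool, called by a JSON object that holds its "op" and its "data", one argument or row to a line. send_rows: Moves the arm, as the interface text tells. Its arguments: {"type":"object","properties":{"plan":{"type":"array"},"grip_force":{"type":"number"}},"required":["plan"]}

```bash
ls; mkdir -p pics; python3 - <<'E'
from cell import env
import cv2,numpy as np
o=env.get_obs()
for k,v in o.items(): print(k,v)
print(env.grip_point_offset)
ims=[]
for n in ("scene","top"):
    im=env.read_camera(n); c=env.get_calibration(n); print(n,c)
    cv2.imwrite(f"pics/{n}1.png",im[:,:,::-1])
    for q in ("plate","cap","dock_long","dock_round","dock_square","mug","brush"):
        for r in env.regions_of(n,q): print(n,q,round(r["confidence"],2),r["rect"])
E
```

```text
pics
time_s 0.0
qpos [67.09791758 18.4379508  -4.01600369 83.17732726  1.29533659 78.53792106
 -3.26145183]
joint_velocities [ 0.01602036 -0.04964446 -0.01485997  0.06173248 -0.06087887 -0.1107007
 -0.16481871]
effort [-1.15099323e-03 -4.91284096e+01 -4.04575747e-01 -3.12525380e+01
 -6.38302742e-02  4.38011752e-02  1.88743734e-04]
tool_pos [ 0.26110239 -0.59464575  0.22145287]
tool_rot [-1.79892065e+02  5.92549844e-03  2.37109547e+01]
force [-0.39532216  0.20507464  0.40343985]
wrist_torque [ 0.00864099 -0.03705515 -0.03677962]
grip_width 0.08753079552945028
0.0187
scene {'fx': 525.911125375422, 'fy': 525.911125375422, 'cx': 310.4048956969335, 'cy': 237.2305417161127, 'extrinsics': array([[-0.50167502,  0.68092754, -0.53353524,  1.05977219],
       [ 0.86492402,  0.40561265, -0.29560924,  0.27158958],
       [ 0.01512017, -0.60976722, -0.79243632,  0.81091336],
       [ 0.        ,  0.        ,  0.        ,  1.        ]])}
scene plate 0.88 [197.4, 158.1, 244.6, 193.8]
scene cap 0.94 [381.7, 214.7, 408.9, 245.5]
scene cap 0.8 [425.3, 243.5, 439.1, 260.2]
scene dock_long 0.96 [301.3, 2
[... 481 characters left out ...]
ay([[ 0.02167593, -0.9956674 ,  0.09042445,  0.47294278],
       [-0.99920357, -0.02460577, -0.03141298,  0.00531784],
       [ 0.03350185, -0.08967153, -0.99540778,  1.02260622],
       [ 0.        ,  0.        ,  0.        ,  1.        ]])}
top plate 0.79 [427.2, 265.1, 462.1, 318.3]
top cap 0.62 [243.3, 295.6, 263.6, 315.4]
top cap 0.55 [200.6, 299.8, 217.0, 312.0]
top dock_long 0.71 [111.1, 278.4, 167.2, 349.7]
top dock_long 0.63 [227.9, 167.9, 278.6, 236.4]
top dock_round 0.69 [131.2, 162.9, 178.9, 229.6]
top dock_round 0.36 [432.8, 135.8, 486.4, 197.9]
top dock_square 0.72 [303.9, 176.7, 354.4, 245.5]
top mug 0.81 [435.0, 139.2, 485.2, 197.6]
top brush 0.87 [374.9, 282.5, 400.2, 360.1]
```

View pics/scene1.png

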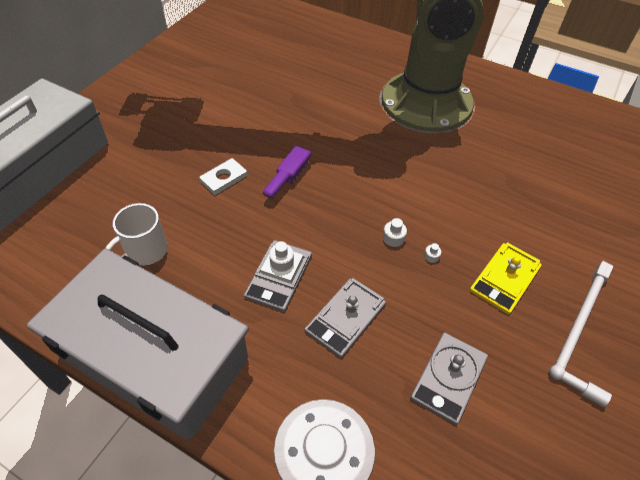

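View pics/top1.png

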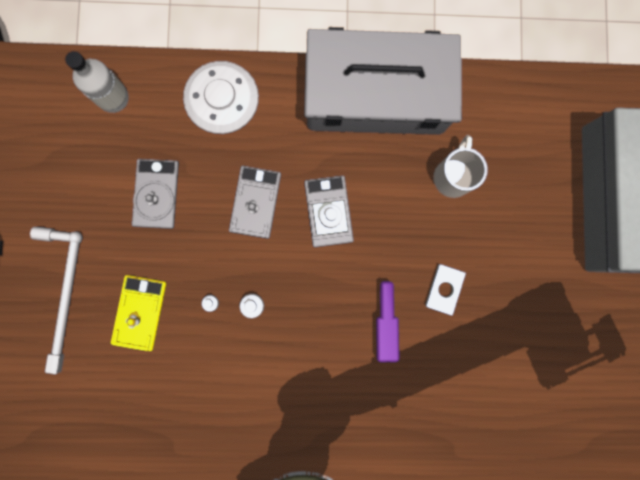

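Grey oblong dock is at scene (345,316) / top (255,202). The yellow look-alike is at top (138,313), the large cap at top (251,306) next to a small one at (209,303), and the plate at top (446,289). Next I compute positions.

```bash
cat > h.py <<'E'
from cell import env
import cv2,numpy as np
def ray(c,px,z):
    px=np.atleast_2d(np.asarray(px,float)); T=c["extrinsics"]
    d=np.c_[(px[:,0]-c["cx"])/c["fx"],(px[:,1]-c["cy"])/c["fy"],np.ones(len(px))]@T[:3,:3].T
    return T[:3,3]+d*((z-T[2,3])/d[:,2])[:,None]
def proj(c,P):
    T=np.linalg.inv(c["extrinsics"]); p=np.atleast_2d(P)@T[:3,:3].T+T[:3,3]
    return np.c_[p[:,0]/p[:,2]*c["fx"]+c["cx"],p[:,1]/p[:,2]*c["fy"]+c["cy"]]
def cont(reg):
    cs,_=cv2.findContours(reg.astype(np.uint8),cv2.RETR_EXTERNAL,cv2.CHAIN_APPROX_NONE)
    return max(cs,key=cv2.contourArea)[:,0,:]
def rect_world(c,reg,z):
    P=ray(c,cont(reg),z)[:,:2]
    (x,y),(w,h),a=cv2.minAreaRect((P*1000).astype(np.float32))
    if w<h: w,h,a=h,w,a+90
    return round(x,1),round(y,1),round(w,1),round(h,1),round((a+90)%180-90,1)
E
python3 - <<'E'
from h import *
for n in ("scene","top"):
    env.read_camera(n); c=env.get_calibration(n)
    for q,z in (("plate",.012),("cap",.014),("dock_long",.012),("mug",.04),("brush",.02)):
        for r in env.regions_of(n,q)[:2]:
            print(n,q,round(r["confidence"],2),r["rect"],rect_world(c,r["region"],z))
E
```

```text
scene plate 0.84 [199.8, 162.2, 247.1, 195.8] (475.8, -265.0, 93.0, 65.0, -20.0)
scene cap 0.75 [423.7, 242.3, 440.1, 262.3] (436.7, 189.9, 46.9, 30.7, 11.6)
scene dock_long 0.88 [467.0, 243.4, 544.1, 314.1] (415.9, 326.0, 146.6, 81.7, -8.9)
scene dock_long 0.68 [306.0, 281.2, 384.6, 357.5] (637.2, 111.8, 139.5, 81.4, -8.4)
scene mug 0.93 [105.9, 203.6, 165.6, 266.4] (702.9, -298.6, 151.9, 103.6, 53.5)
scene mug 0.59 [308.7, 277.1, 389.7, 358.9] (651.7, 117.0, 135.0, 78.0, -8.3)
scene brush 0.89 [262.3, 147.7, 310.6, 198.9] (403.1, -152.9, 157.1, 49.6, 1.4)
top plate 0.83 [427.4, 265.7, 465.0, 316.6] (470.6, -271.2, 89.9, 57.5, -19.7)
top plate 0.59 [132.3, 162.4, 177.9, 228.1] (645.1, 303.9, 134.1, 82.5, -1.5)
top cap 0.86 [239.3, 295.9, 263.0, 317.6] (429.7, 107.6, 46.3, 42.2, -88.8)
top cap 0.66 [198.2, 299.4, 218.1, 310.3] (432.9, 187.4, 28.8, 24.9, -88.8)
top dock_long 0.89 [110.6, 275.5, 167.9, 348.5] (412.1, 323.0, 136.0, 83.4, -9.3)
top dock_long 0.61 [227.8, 167.9, 281.9, 238.4] (632.4, 107.9, 137.2, 82.7, -8.8)
top mug 0.59 [433.0, 133.9, 487.0, 200.0] (701.0, -296.7, 121.6, 84.5, -41.8)
top brush 0.91 [376.5, 283.4, 398.5, 360.5] (404.2, -156.0, 151.2, 42.7, 0.7)
```

{"op": "send_rows", "data": {
  "plan": [
    [87,40,-26.5,7,0,0,0],
    [87,40,-26.5,7,0,0,0],
    [87,40,-26.5,7,0,0,0],
    [87,40,-26.5,7,0,0,0],
    [87,40,-26.5,7,0,0,0],
    [87,40,-26.5,7,0,0,0],
    [87,40,-26.5,7,0,0,0],
    [87,40,-26.5,7,0,0,0],
    [87,0,0,0,0,0,0.14],
    [87,0,0,0,0,0,0.14],
    [87,0,0,0,0,0,0.14],
    [87,0,0,0,0,0,0.14]
  ]
}}

```text
time_s: 2.6
tool_pos: [0.4692, -0.2723, 0.1667]
tool_rot: [180.0, -0.0, -8.7]
force: [-0.8, 0.1, 0.3]
grip_width: 0.0872
```

{"op": "send_rows", "data": {
  "plan": [
    [87,0,0,0,0,0,0.14],
    [87,0,0,0,0,0,0.06],
    [87,0,0,0,0,0,0],
    [87,0,0,0,0,0,0]
  ]
}}

```text
time_s: 3.0
tool_pos: [0.4691, -0.2724, 0.1666]
tool_rot: [180.0, -0.0, -19.7]
force: [0.3, -0.0, -0.9]
grip_width: 0.0868
```

```bash
cat >> h.py <<'E'
def wrist(qs,name):
    o=env.get_obs(); im=env.read_camera("wrist"); c=env.get_calibration("wrist")
    print(o["time_s"],np.round(o["tool_pos"],4),np.round(o["tool_rot"],2),np.round(o["force"],1),o["grip_width"])
    cv2.imwrite(f"pics/{name}.png",im[:,:,::-1])
    for q,z in qs:
        for r in env.regions_of("wrist",q)[:2]:
            print(q,round(r["confidence"],2),r["rect"],rect_world(c,r["region"],z))
    return o,im,c
E
python3 - <<'E'
from h import *
o,im,c=wrist([("plate",.014)],"w1")
print(c["extrinsics"])
E
```

```text
3.0 [ 0.4691 -0.2724  0.1666] [ 1.7999e+02 -1.0000e-02 -1.9740e+01] [ 0.3 -0.  -0.9] 0.08681706776329001
plate 0.78 [283.8, 166.6, 351.1, 276.0] (468.7, -270.8, 87.4, 52.7, -17.7)
[[-3.38223376e-01 -9.02768405e-01 -2.65733240e-01  5.41956839e-01]
 [-9.41065601e-01  3.24250621e-01  9.62136648e-02 -2.98503473e-01]
 [-6.94488426e-04  2.82614122e-01 -9.59233431e-01  3.28395879e-01]
 [ 0.00000000e+00  0.00000000e+00  0.00000000e+00  1.00000000e+00]]
```

View pics/w1.png

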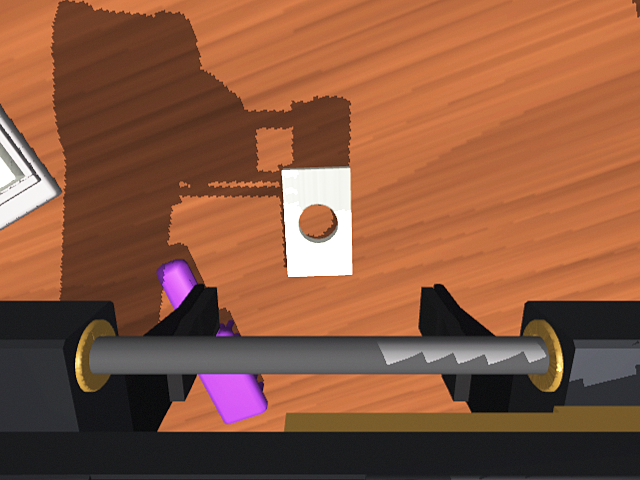

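The wrist view shows the plate at pixels (284..351, 167..276), hole at about (318,223), between the jaws. I'll refine this before descending.

```bash
cat >> h.py <<'E'
def platefit(im,c,z,box):
    l,t,r,b=box; m=np.zeros(im.shape[:2],bool)
    g=im.astype(int); w=(g.min(2)>150)&(g.max(2)-g.min(2)<40); m[t:b,l:r]=w[t:b,l:r]
    m=cv2.morphologyEx(m.astype(np.uint8),cv2.MORPH_OPEN,np.ones((3,3)))
    cs,h=cv2.findContours(m,cv2.RETR_CCOMP,cv2.CHAIN_APPROX_NONE)
    out=[k for k in range(len(cs)) if h[0][k][3]<0]; k=max(out,key=lambda i:cv2.contourArea(cs[i]))
    print("plate",rect_world(c,(cv2.drawContours(np.zeros_like(m),cs,k,1,-1)>0),z))
    for i in range(len(cs)):
        if h[0][i][3]==k and cv2.contourArea(cs[i])>100:
            P=ray(c,cs[i][:,0],z)[:,:2]*1000; print("hole",cv2.minEnclosingCircle(P.astype(np.float32)),cv2.fitEllipse(P.astype(np.float32)))
E
python3 - <<'E'
from h import *
im=cv2.imread("pics/w1.png")[:,:,::-1]; c=env.get_calibration("wrist")
platefit(im,c,.014,(270,155,365,285))
E
```

```text
plate (468.3, -270.9, 87.0, 52.7, -18.2)
hole ((468.9135437011719, -271.0663757324219), 16.378713607788086) ((468.87115478515625, -271.1710510253906), (31.580181121826172, 32.147281646728516), 76.04361724853516)
```

{"op": "send_rows", "data": {
  "plan": [
    [87,-0.8,-1.2,40,0,0,-0.026],
    [87,0,0,40,0,0,0],
    [87,0,0,40,0,0,0],
    [87,0,0,30,0,0,0],
    [87,0,0,13,0,0,0],
    [87,0,0,0,0,0,0],
    [40,0,0,0,0,0,0],
    [40,0,0,0,0,0,0],
    [40,0,0,0,0,0,0],
    [40,0,0,0,0,0,0],
    [40,0,0,0,0,0,0],
    [40,0,0,0,0,0,0]
  ],
  "grip_force": 30
}}

```text
time_s: 4.3
tool_pos: [0.4689, -0.2711, 0.0038]
tool_rot: [180.0, -0.0, -18.3]
force: [0.3, -0.8, 1.6]
grip_width: 0.0518
```

{"op": "send_rows", "data": {
  "plan": [
    [40,0,0,-40,0,0,0],
    [40,0,0,-40,0,0,0],
    [40,0,0,-40,0,0,0],
    [40,0,0,-40,0,0,0],
    [40,-8,-48.5,0,0,0,0],
    [40,-8,-48.5,0,0,0,0],
    [40,-8,-48.5,0,0,0,0],
    [40,-8,-48.5,0,0,0,0],
    [40,-8,-48.5,0,0,0,0],
    [40,-8,-48.5,0,0,0,0],
    [40,-8,-48.5,0,0,0,0],
    [40,-8,-48.5,0,0,0,0]
  ]
}}

```text
time_s: 5.5
tool_pos: [0.5299, 0.1192, 0.1635]
tool_rot: [180.0, -0.0, -18.4]
force: [1.1, -1.3, -1.1]
grip_width: 0.0516
```

{"op": "send_rows", "data": {
  "plan": [
    [40,0,0,0,0,0,-0.08],
    [40,0,0,0,0,0,-0.08],
    [40,0,0,0,0,0,0],
    [40,0,0,0,0,0,0]
  ]
}}

```text
time_s: 5.9
tool_pos: [0.5299, 0.1171, 0.1632]
tool_rot: [180.0, 0.0, -9.3]
force: [0.7, -0.5, -1.3]
grip_width: 0.0515
```

```bash
python3 - <<'E'
from h import *
o,im,c=wrist([("dock_long",.012),("plate",.175),("stud_top",.04)],"w2")
t=o["tool_pos"]; print(proj(c,t),proj(c,[.6205,.1098,.048]),proj(c,[.6205,.1098,.012]))
E
```

```text
5.9 [0.5299 0.1171 0.1632] [ 1.7998e+02  3.0000e-02 -9.3100e+00] [ 0.7 -0.5 -1.3] 0.05146513624012711
dock_long 0.77 [245.6, 4.6, 365.7, 181.4] (626.2, 109.9, 119.6, 80.3, -8.3)
plate 0.87 [253.0, 206.9, 386.5, 408.2] (549.1, 114.2, 52.5, 51.3, -8.9)
stud_top 0.9 [245.0, 0.9, 366.8, 176.4] (624.3, 109.3, 108.4, 72.9, -8.8)
[[318.91035521 307.46746746]] [[307.13945109  98.47706562]] [[308.50744351 100.95112299]]
```

View pics/w2.png

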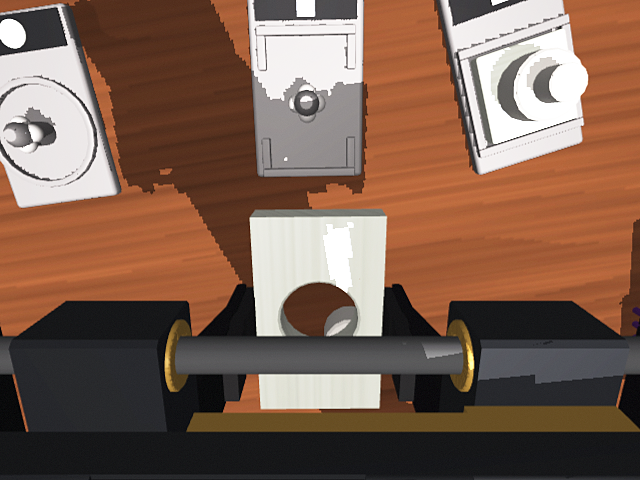

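Stud tip shows at (306,101), agreeing with the prediction. Dock back corners are near (259,177) and (362,175), and the plate's front top edge is near row 216. I'll turn these into positions.

```bash
python3 - <<'E'
from h import *
c=env.get_calibration("wrist"); np.set_printoptions(suppress=True,precision=1)
im=cv2.imread("pics/w2.png")
f=lambda p,z:ray(c,p,z)[:,:2]*1000
print("stud tip",f([306,100.5],.048)," base corners",f([[259,177],[363,175]],.012))
print("plate front corners",f([[250,217],[386,215]],.1734))
# hough for tip
big=cv2.resize(np.vstack([np.hstack([im[60:190,240:380]])]),None,fx=4,fy=4,interpolation=cv2.INTER_CUBIC)
b2=cv2.resize(im[195:335,235:400],None,fx=4,fy=4,interpolation=cv2.INTER_CUBIC)
H=560; big=cv2.copyMakeBorder(big,0,H-big.shape[0],0,0,cv2.BORDER_CONSTANT)
cv2.imwrite("pics/c2.png",cv2.resize(np.hstack([big,b2]),None,fx=.65,fy=.65,interpolation=cv2.INTER_AREA))
E
```

```text
stud tip [[619.6 110.9]]  base corners [[572.8 156.3]
 [561.6  78.1]]
plate front corners [[576.  136.1]
 [568.4  85.2]]
```

View pics/c2.png

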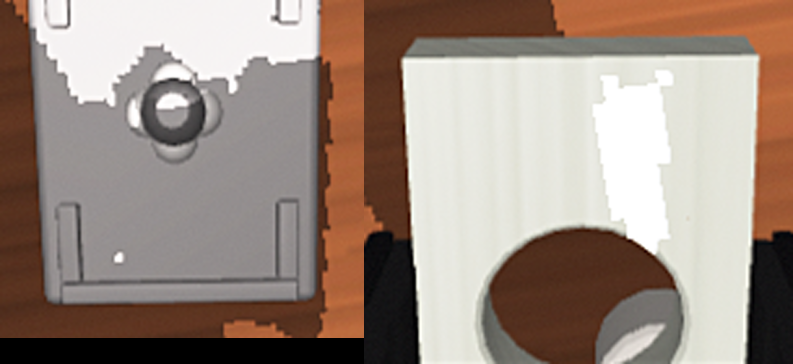

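```bash
python3 - <<'E'
from h import *
c=env.get_calibration("wrist"); np.set_printoptions(suppress=True,precision=1)
k=lambda p:np.array(p,float)/2.6+[240,60]
f=lambda p,z:ray(c,k(p),z)[:,:2]*1000
print("tip",f([173,111],.048)," stud body r",f([173,111],.042))
u=np.array([np.cos(np.radians(-8.6)),np.sin(np.radians(-8.6))])
v=np.array([-u[1],u[0]])
print("inner wall top x=-45", f([181,283],.018)+45*u, " outer wall x=-51?",f([181,301],.012)+55*u)
print("side walls outer near (y=+-34)",f([[58,205],[299,202]],.018), "inner y=+-28",f([[78,203],[277,200]],.018))
L,R=f([[78,203],[277,200]],.018); print("mid",(L+R)/2@v, "tip.v",f([173,111],.048)@v)
# top-camera & other estimates of x along u
print("proj plate-x of front wall gap: ", f([[49,25],[288,22]],.018)@u, f([[78,203],[277,200]],.018)@u)
E
```

```text
tip [[618.2 110.8]]  stud body r [[618.5 110.9]]
inner wall top x=-45 [[617.8 110.3]]  outer wall x=-51? [[621.9 109.9]]
side walls outer near (y=+-34) [[600.1 147.3]
 [590.1  80.8]] inner y=+-28 [[599.8 141.7]
 [591.6  86.8]]
mid 202.05381557979263 tip.v [202.]
proj plate-x of front wall gap:  [618. 618.] [571.8 572. ]
```

{"op": "send_rows", "data": {
  "plan": [
    [40,44,-4,0,0,0,-0.012],
    [40,44.4,-4,0,0,0,0],
    [40,0,0,0,0,0,0],
    [40,0,0,40,0,0,0],
    [40,0,0,40,0,0,0],
    [40,0,0,30,0,0,0],
    [40,0,0,20,0,0,0],
    [40,0,0,7,0,0,0],
    [40,0,0,0,0,0,0],
    [40,0,0,0,0,0,0]
  ]
}}

```text
time_s: 7.1
tool_pos: [0.6196, 0.112, 0.0279]
tool_rot: [-180.0, -0.1, -8.5]
force: [0.3, -0.0, -1.0]
grip_width: 0.0514
```

```bash
python3 - <<'E'
from h import *
o,im,c=wrist([],"w3"); print(o["tool_pos"])
crop=cv2.resize(im[150:420,180:460],None,fx=2,fy=2,interpolation=cv2.INTER_CUBIC)
cv2.imwrite("pics/c3.png",crop[:,:,::-1])
E
```

```text
7.1 [0.6196 0.112  0.0279] [-1.7996e+02 -1.1000e-01 -8.5100e+00] [ 0.3 -0.  -1. ] 0.051427644961587374
[0.61958795 0.11200242 0.02794648]
```

View pics/c3.png

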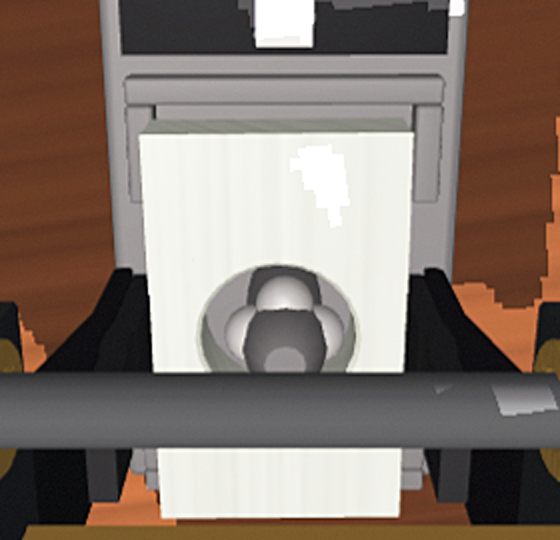

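Stud stands in the hole. The plate sits about 1.5 mm to +y relative to the pocket walls (plate centre col 276 against walls 285 in the crop), matching the pose read-out. I'll correct and lower it.

{"op": "send_rows", "data": {
  "plan": [
    [40,-1.1,1.5,0,0,0,0],
    [40,0,0,0,0,0,0],
    [40,0,0,0,0,0,0],
    [40,0,0,4,0,0,0],
    [40,0,0,4,0,0,0],
    [40,0,0,3,0,0,0],
    [40,0,0,0,0,0,0],
    [40,0,0,0,0,0,0]
  ]
}}

```text
time_s: 7.95
tool_pos: [0.6171, 0.1103, 0.0159]
tool_rot: [180.0, 0.0, -8.5]
force: [-3.0, -1.1, 5.3]
grip_width: 0.0518
```

Plate bottom is at about 12.1 mm with 5 N of contact. Releasing, then lifting to check.

{"op": "send_rows", "data": {
  "plan": [
    [87,0,0,0,0,0,0],
    [87,0,0,0,0,0,0],
    [87,0,0,0,0,0,0],
    [87,0,0,0,0,0,0],
    [87,-20,0,-40,0,0,0],
    [87,-40,0,-30,0,0,0],
    [87,-40,0,-40,0,0,0],
    [87,0,0,-20,0,0,0],
    [87,0,0,0,0,0,0],
    [87,0,0,0,0,0,0]
  ]
}}

```text
time_s: 8.95
tool_pos: [0.5235, 0.1241, 0.1409]
tool_rot: [180.0, -0.1, -8.5]
force: [0.4, 0.1, -1.3]
grip_width: 0.0869
```

```bash
python3 - <<'E'
from h import *
o,im,c=wrist([("plate",.026),("dock_long",.012)],"w4")
crop=cv2.resize(im[0:220,200:420],None,fx=2.5,fy=2.5,interpolation=cv2.INTER_CUBIC)
cv2.imwrite("pics/c4.png",crop[:,:,::-1])
E
```

```text
8.95 [0.5235 0.1241 0.1409] [ 1.7999e+02 -7.0000e-02 -8.5200e+00] [ 0.4  0.1 -1.3] 0.08692728394227114
plate 0.96 [276.6, 17.3, 360.2, 162.8] (615.5, 110.7, 85.7, 51.7, -8.0)
dock_long 0.84 [113.7, 319.6, 142.3, 337.4] (468.4, 281.7, 20.8, 15.6, 81.5)
dock_long 0.64 [252.7, 2.6, 380.9, 173.1] (618.3, 111.2, 106.4, 79.4, -8.4)
```

View pics/c4.png

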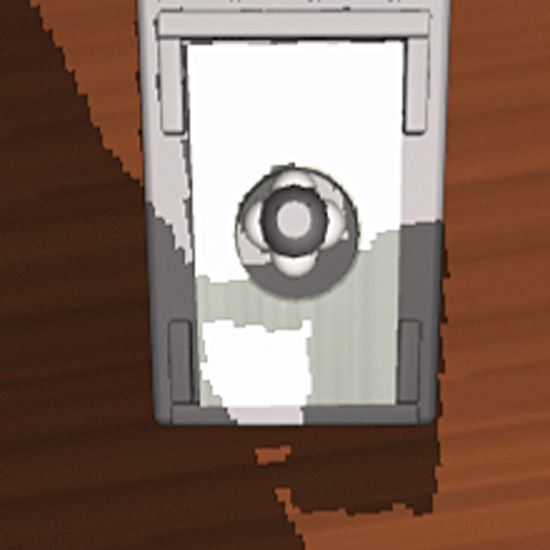

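Plate lies flat within the pocket walls, with the stud in the hole (crop (294,218)). On to the cap.

{"op": "send_rows", "data": {
  "plan": [
    [60,-45,15,-10,0,0,0],
    [60,-45,15,-10,0,0,0],
    [60,0,0,0,0,0,0],
    [60,0,0,0,0,0,0],
    [60,0,0,0,0,0,0]
  ]
}}

```text
time_s: 9.6
tool_pos: [0.4304, 0.1082, 0.1605]
tool_rot: [-180.0, 0.0, -8.5]
force: [0.1, 0.1, 0.1]
grip_width: 0.0618
```

```bash
python3 - <<'E'
from h import *
o,im,c=wrist([("cap",.028)],"w5")
E
```

```text
9.6 [0.4304 0.1082 0.1605] [-1.7996e+02  2.0000e-02 -8.5100e+00] [0.1 0.1 0.1] 0.06181507770985633
cap 0.97 [294.5, 196.0, 350.1, 256.2] (431.2, 107.3, 45.7, 42.3, -8.5)
cap 0.9 [195.3, 217.2, 238.9, 258.3] (436.4, 183.8, 32.6, 27.9, -43.3)
```

View pics/w5.png

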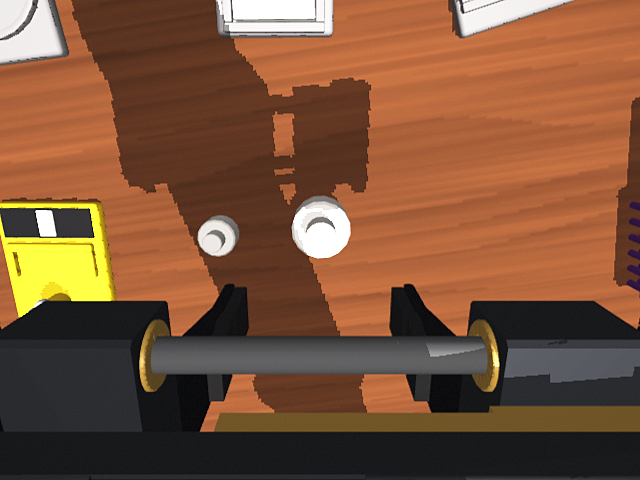

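```bash
python3 - <<'E'
from h import *
c=env.get_calibration("wrist"); im=cv2.imread("pics/w5.png"); np.set_printoptions(suppress=True,precision=1)
g=cv2.cvtColor(im,cv2.COLOR_BGR2GRAY)
print("knob guess",ray(c,[320.5,237],.048)*1000,"skirt",ray(c,[321.3,226],.028)*1000)
crop=cv2.resize(im[185:270,270:370],None,fx=6,fy=6,interpolation=cv2.INTER_CUBIC)
def ell(P,r,z): 
    t=np.linspace(0,6.3,60); p=proj(c,np.c_[P[0]+r*np.cos(t),P[1]+r*np.sin(t),np.full(60,z)])
    return ((p-[270,185])*6+3).astype(np.int32)
P=(.4305,.1075)
for r,z,col in ((.022,.028,(0,0,255)),(.011,.048,(0,160,0)),(.022,0,(255,0,0))): cv2.polylines(crop,[ell(P,r,z)],True,col,1)
cv2.imwrite("pics/c5.png",crop)
E
```

```text
knob guess [[429.6 107.7  48. ]] skirt [[432.2 106.7  28. ]]
```

View pics/c5.png

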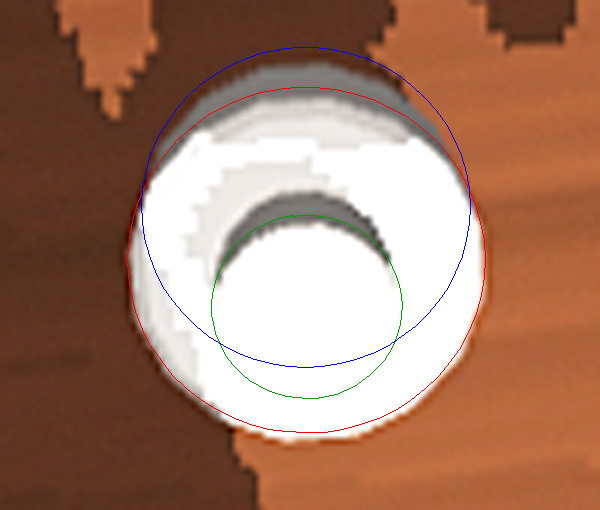

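{"op": "send_rows", "data": {
  "plan": [
    [60,-0.7,0.8,40,0,0,0],
    [60,0,0,40,0,0,0],
    [60,0,0,35,0,0,0],
    [60,0,0,12,0,0,0],
    [60,0,0,5,0,0,0],
    [60,0,0,0,0,0,0],
    [15,0,0,0,0,0,0],
    [15,0,0,0,0,0,0],
    [15,0,0,0,0,0,0],
    [15,0,0,0,0,0,0],
    [15,0,0,0,0,0,0],
    [15,0,0,0,0,0,0]
  ],
  "grip_force": 40
}}

```text
time_s: 10.9
tool_pos: [0.4289, 0.1073, 0.029]
tool_rot: [180.0, -0.0, -8.5]
force: [0.1, -0.1, 1.4]
grip_width: 0.021
```

{"op": "send_rows", "data": {
  "plan": [
    [15,0,0,-40,0,0,0],
    [15,0,0,-40,0,0,0],
    [15,46.6,-7.8,0,0,0,0],
    [15,46.6,-7.8,0,0,0,0],
    [15,46.6,-7.8,0,0,0,0],
    [15,46.6,-7.8,0,0,0,0],
    [15,0,0,0,0,0,0],
    [15,0,0,0,0,0,0],
    [15,0,0,0,0,0,0]
  ]
}}

```text
time_s: 11.8
tool_pos: [0.6165, 0.1112, 0.1086]
tool_rot: [180.0, 0.1, -8.4]
force: [-0.3, -0.4, -0.2]
grip_width: 0.0204
```

```bash
python3 - <<'E'
from h import *
o,im,c=wrist([("cap",.108),("plate",.026)],"w6")
c4=np.array([317.6,87.2])
cr=im[100:420,170:470]; cv2.imwrite("pics/c6.png",cv2.resize(cr,None,fx=1.8,fy=1.8,interpolation=cv2.INTER_CUBIC)[:,:,::-1])
E
```

```text
11.8 [0.6165 0.1112 0.1086] [ 1.7998e+02  8.0000e-02 -8.4400e+00] [-0.3 -0.4 -0.2] 0.0203530440353294
cap 0.58 [274.0, 238.6, 366.3, 333.9] (624.0, 110.0, 42.9, 38.7, -8.4)
plate 0.64 [275.3, 178.1, 366.0, 269.9] (632.5, 108.7, 56.9, 53.1, -7.5)
```

View pics/c6.png

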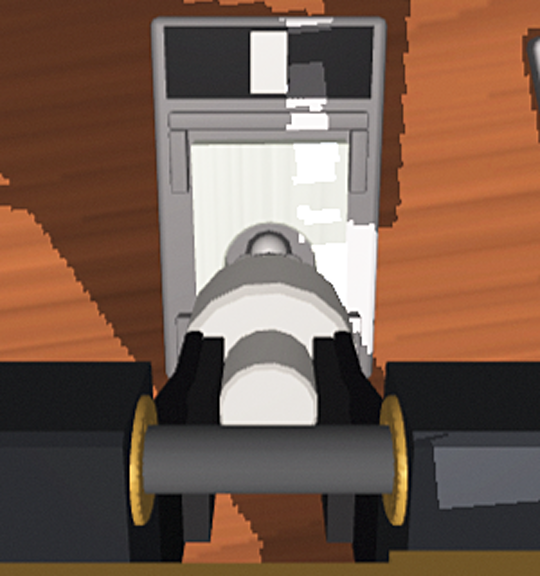

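Cap is held upright over the dock, with the stud and balls visible just beyond the skirt at crop (268,240). Small correction, then lower onto the cone.

{"op": "send_rows", "data": {
  "plan": [
    [15,1.2,0.4,15,0,0,0],
    [15,0,0,10,0,0,0],
    [15,0,0,0,0,0,0],
    [15,0,0,0,0,0,0]
  ],
  "grip_force": 60
}}

```text
time_s: 12.35
tool_pos: [0.6184, 0.1101, 0.0831]
tool_rot: [180.0, 0.1, -8.5]
force: [0.5, 0.9, -0.7]
grip_width: 0.0205
```

{"op": "send_rows", "data": {
  "plan": [
    [15,-0.5,-0.2,0,0,0,0],
    [15,0,0,5,0,0,0],
    [15,0,0,5,0,0,0],
    [15,0,0,3,0,0,0],
    [15,0,0,0,0,0,0],
    [15,0,0,0,0,0,0]
  ]
}}

```text
time_s: 12.95
tool_pos: [0.6184, 0.1105, 0.0707]
tool_rot: [180.0, 0.0, -8.5]
force: [0.9, -0.5, 0.0]
grip_width: 0.021
```

{"op": "send_rows", "data": {
  "plan": [
    [15,0,0,2,0,0,0],
    [15,0,0,2,0,0,0],
    [15,0,0,2,0,0,0],
    [15,0,0,2,0,0,0],
    [15,0,0,0,0,0,0]
  ]
}}

```text
time_s: 13.45
tool_pos: [0.6191, 0.111, 0.0645]
tool_rot: [-180.0, -0.1, -8.5]
force: [-1.8, 0.4, 6.8]
grip_width: 0.0201
```

{"op": "send_rows", "data": {
  "plan": [
    [15,0,0,2,0,0,0],
    [15,0,0,2,0,0,0],
    [15,0,0,2,0,0,0],
    [15,0,0,0,0,0,0],
    [15,0,0,0,0,0,0]
  ]
}}

```text
time_s: 13.95
tool_pos: [0.6181, 0.1104, 0.0563]
tool_rot: [180.0, 0.0, -8.5]
force: [0.6, 1.1, -2.0]
grip_width: 0.0206
```

It clicked: force rose to 6.8 N, then went to -2 N as it was drawn down. Now pressing to the hard stop.

{"op": "send_rows", "data": {
  "plan": [
    [15,0,0,1,0,0,0],
    [15,0,0,1,0,0,0],
    [15,0,0,1,0,0,0],
    [15,0,0,0,0,0,0],
    [15,0,0,0,0,0,0]
  ]
}}

```text
time_s: 14.45
tool_pos: [0.6187, 0.1103, 0.0551]
tool_rot: [180.0, -0.0, -8.5]
force: [-2.6, -1.1, 5.6]
grip_width: 0.0203
```

{"op": "send_rows", "data": {
  "plan": [
    [15,0,0,1.5,0,0,0],
    [15,0,0,1.5,0,0,0],
    [15,0,0,0,0,0,0],
    [15,0,0,0,0,0,0],
    [15,0,0,0,0,0,0]
  ]
}}

```text
time_s: 14.95
tool_pos: [0.6189, 0.1103, 0.055]
tool_rot: [179.9, -0.1, -8.5]
force: [-9.9, -3.6, 20.7]
grip_width: 0.0204
```

```bash
python3 - <<'E'
from h import *
o,im,c=wrist([],"w7"); print(o["force"])
s=env.read_camera("scene")
a=cv2.resize(im[100:420,170:470],(480,512)); b=cv2.resize(s[240:380,250:400],None,fx=2,fy=2,interpolation=cv2.INTER_CUBIC)
b=cv2.copyMakeBorder(b,0,512-b.shape[0],0,0,cv2.BORDER_CONSTANT)
cv2.imwrite("pics/c7.png",np.hstack([a,b])[:,:,::-1])
for q in("mug","brush"): print(q,[ (round(r["confidence"],2),r["rect"]) for r in env.regions_of("scene",q)[:1]])
o=env.get_obs(); print(o["tool_pos"],o["force"])
E
```

```text
14.95 [0.6189 0.1103 0.055 ] [ 1.799e+02 -8.000e-02 -8.510e+00] [-9.9 -3.6 20.7] 0.02035206384632706
[-9.93276064 -3.58884123 20.69152569]
mug [(0.82, [105.1, 205.5, 167.5, 266.5])]
brush []
[0.61884865 0.11030007 0.05495167] [-9.04127303 -3.12749356 21.50321219]
```

View pics/c7.png

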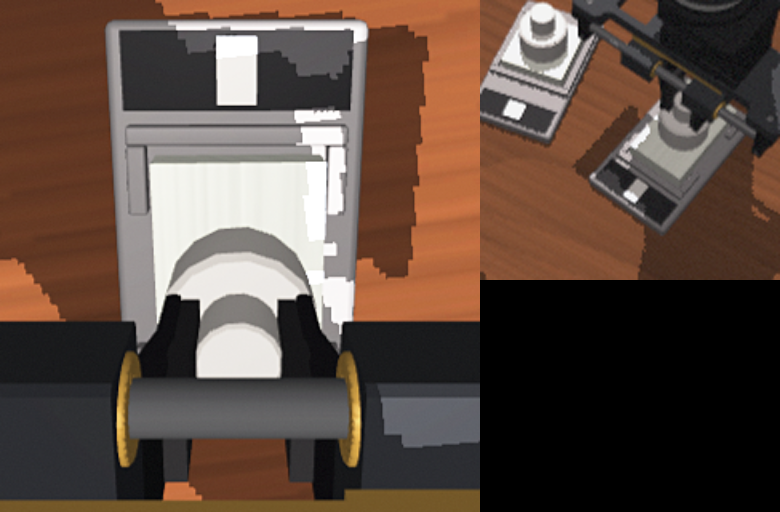

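The cap sits flat on the plate, centred on the dock, with the plate inside the walls. The push is steady at about 21 N. Handing in.

```bash
python3 -c "
from cell import env
print(env.sign_off())"
```

```text
the job is handed in; nothing more can be done
None
```

I put the oblong plate back in the grey oblong dock and pushed the 44 mm cap over its stud until it clicked. I handed the job in at about 15 s with the gripper still pressing down; no verdict came back.

**Last checks:**
- **Plate:** after release it lay inside the pocket walls with the stud through its hole. The networks put its centre at (615.5, 110.7) mm, against my stud estimate of (618.3, 110.7) mm. That is about 3 mm off, within the 5 mm limit. Its angle differed from the dock's by less than 1°.
- **Cap:** the upward force reached 6.8 N at the balls, then fell to −2 N as they drew the cap down. It stopped hard with the tool at 55 mm, which puts the cap's underside at about 26 mm. The tool was tilted by about 0.1° at most.
- **Push:** it held at about 21 N downward. There was also about 10 N sideways, which I did not correct because the pose stayed steady.
- **Mug and brush:** the mug's place in the picture was unchanged. The network did not find the brush in the last scene picture, so that check was not completed. I had kept every move clear of it.

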